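# Bench-test a dryer timer: latch the door switch, hold the dial at the third click

### The job

Bench-test the dryer timer. Press the red paddle of the door switch lever down until its catch holds it, and let go so that it stays down by itself; then turn the timer's spring-return dial clockwise past the first two clicks to the third (the green mark) and finish still holding it there with the gripper, because it springs back when released. Leave the torch, the pipe coupling and the pulley where they are.

Things in the scene. Friction and masses are not known exactly. Their poses are not given: they have to be found in the camera images.
- timer_unit: Timer unit, screwed down: foot 150 x 124 x 6 mm, white housing 122 x 116 mm, top 47.5 mm above the table. Origin: centre of its underside, below the dial's axis; x to its far side, z up. On top, round the near (-x) side of the dial, four marks 20 degrees apart: black (rest), two white (first, second click), a bigger green one (third click).
- dial_grip (a point): Centre of the dial's black bar grip: 46 mm long (x), 11 mm thick (y), 26 mm high, on the dial's upright axis, 68 mm above the table (bar spans 55 to 81 mm) over a round skirt of 58 mm diameter. Pinch it across its thickness from above. A white line marks the pointer, the -x end. The bar's x axis is +0.525 rad from the unit's x axis at rest, -0.525 at the third click.
- timer_dial (a joint): Angle of the dial in rad, growing clockwise seen from above: 0 at rest, clicks at 0.35, 0.70 and 1.05 (the third, green mark), end stop at 1.30. A spring drives it back to 0 from anywhere when released, the clicks do not hold it; turning it takes up to about 0.12 N m, holding it at the third click about 0.085 N m.
- switch_unit: Door switch unit, screwed down: aluminium foot 150 x 80 x 8 mm with two steel cheeks (up to 86 mm height) on its far half, which carry the lever's pivot 75 mm above the table and 45 mm to +x of the unit's origin. A catch post (67 mm high) stands at its +y side, 4 mm to +x of the origin. Origin: centre of the underside, on the table; the lever points to -x.
- paddle_top (a point): Red paddle at the free end of the lever, 36 mm (x) x 44 mm (y) x 11 mm; the point is the centre of its top face, 96.6 mm above the table at rest and about 62 mm when latched. At rest its axes are those of the unit: x toward the pivot, z up. It swings about the pivot with radius 95 mm; press it from above.
- door_lever (a joint): Angle of the lever in rad: 0 raised (sprung up, sloping up by 0.15 rad toward the paddle), grows as it is pressed down. From about 0.20 it snaps down; the catch holds it at about 0.365; hard stop at 0.40. Pressing takes up to about 7 N at the paddle; pressed less far, it springs back up.
- torch_center (a point): Bystander: black pocket torch standing on its lens, 44 mm diameter, 123 mm high; the point is its centre, half-way up.
- drain_coupling_center (a point): Bystander: white pipe coupling standing, 42 mm diameter, 50 mm high; the point is its centre, half-way up.
- motor_pulley_center (a point): Bystander: grey belt pulley lying flat, 63 mm diameter, 22 mm high; the point is its centre, half-way up.
Things that resemble listed ones, but are neither listed nor needed, are in the scene too. What is shaped like the switch_unit but orange is not meant.

How it is judged:
By the outcome, as a careful person would: the job done as asked, in the order asked, and still so for the second after the job is handed in, while the arm keeps its last pose, push and grip.
It also fails if it takes over 45 s, if anything falls off the work surface, if the arm or the gripper's body presses on something with over 40 N, if the wrist force passes 120 N, or if a joint passes its speed limit or range.

### The arm

A 6-joint arm with a two-finger parallel gripper is mounted at the origin on a cart in front of the work surface, level with it; the furniture and walls round the work are solid. World frame = base frame: x ahead of the robot, y to its left, z up, the work surface at z = 0. Lengths are in mm, angles in rad, forces in N, time in s.
With the tool pointing down it reaches from about 275 to 1000 mm from the base axis. Payload 8.4 kg.
Tool frame: the origin (TCP) lies midway between the tips of the shut fingers; the grasp point (between the pads) lies 19 mm behind it; z points along the fingers, y is the direction in which the jaws open and shut (so a half turn about z gives the same grasp; the last joint's range is limited). The gripper opens to 85 mm and grips with 20 to 120 N. Pads are 22 mm wide; open, the fingers measure 114 mm over their backs; the gripper's body (76 mm by 85 mm) begins 54 mm behind the grasp point. The pads swing forward as they close: fully open they stand 13 mm farther back than shut.
Start: joints at [-1.147, 0.353, 1.633, -0, 1.155, -0.002], TCP at [258.155, -569.196, 231.281] pointing down, gripper open.
Joint ranges: [-2.63, 2.63], [-0.92, 2.1], [0.06, 2.66], [-1.3, 4.44], [0, 2.69], [-3.02, 3.02]. Speed limits (rad/s): [2.22, 2.22, 2.79, 3.14, 3.14, 3.14].

### API

Orientations are given as [roll, pitch, yaw] about the fixed x, y, z axes, in that order (R = Rz(yaw) Ry(pitch) Rx(roll)).
In Python, from rig import r gives the robot as it stands. The module is installed in compiled form; this text tells all that it offers.
- The arm moves only by the tool drive_tool, never from a script. Its argument "moves" is a list of rows, each a list of 3 entries, a list of its own where there are three numbers: the closure, from 0 (fully open) to 1 (shut), then the shift along the tool's x, y, z in cm, then the turn about the tool's z in degrees. In form: [[claw, [dx, dy, dz], roll], ...]. A call has 1 to 12 rows; each row is the pose to reach, as a shift and turn from the pose measured when the call began, along the tool's axes at that moment; what a row does not reach only later rows make up. A row lasts 1/8 s, in which the tool goes at most 62.5 mm and 10.7 degrees, less where a joint would pass 70% of its speed; a pose out of reach is approached as far as the arm can. A call with a gripper value outside its range is refused whole. The fingers move at their own pace and stop on an object; "grip_force" is the grip in N (left out, the last holds). Time passes only in rows, so rows that repeat a pose let the fingers close. It gives the time, the measured TCP pose, the force and the opening at its end, in the units of the state.
- r.sense(): the state, without advancing time (a new reading comes with each control period).
- r.grab_frame(name): name is "side" or "top"; returns a dict with "color" (480x640x3 uint8, red, green, blue), "fx", "fy", "cx", "cy" (pixels), "pose" (4x4, takes a point from camera to world coordinates). Camera axes: x right, y up, looking along -z (the intrinsics and any distortion apply to the point x, -y, -z); pixel columns grow to the right and rows downward; lengths in mm; the calibration is good to about 2 mm. A picture is of the moment at which its call begins. There is no depth.
- r.sign_off(): hands the job in, once; it reports no verdict.
Trained networks look in the newest picture that a camera, given by its name, has taken for a name from the list of things; names that differ only in an ending like _2 or _b are one class to them, and where a whole thing is asked for, a point or a joint stands for the part that bears it (a point fixed in the world has none). Each returns a list of dicts, best first, with "score" (0 to 1); they miss things now and then, are a little off and sometimes report something else, mostly with a low value. They report only what shows in the picture. A call takes as long as a camera call. They do not tell look-alikes from the thing itself.
- r.outline_of(thing, camera): "mask" (480x640 bool, what is visible of it) and "at" ([column, row] in pixels, amid what is visible of it).
- r.spot_point(thing, camera): "at" ([column, row] in pixels: a listed point, or the origin of a listed thing).
The state is a dict: "clock": time; "qpos": joint angles; "qvel": joint speeds; "joint_efforts": joint torques, N m; "eef_pos": TCP position; "tcp_rot": TCP orientation; "contact_force": force on the tool from outside, world axes, zero at the start; "wrist_torque": the same for the moment, N m; "opening": opening from 0.0 (shut) to 1.0 (fully open).
Only numpy, scipy, OpenCV 4.12 (cv2) and the standard library are available. Lean on these libraries where they do the work, as an engineer would, in place of code of your own. Each camera call takes 0.05 s, during which the arm holds its last target.

## Working session

There is one attempt and no reset: what is moved stays moved. The work goes in short steps, Python scripts to look and compute and a tool call to move; the robot and the scene stay as the last step left them, time stands still between calls to the robot, and variables do not carry over. Pictures are saved under pics/ and viewed, and the job is handed in when it is done.

Besides the shell and the picture viewer there is one more tool, called after "Call:" by a JSON object that holds its "name" and its "arguments", one argument or row to a line. drive_tool: Moves the arm, as the interface text tells. Its arguments: {"type":"object","properties":{"moves":{"type":"array"},"grip_force":{"type":"number"}},"required":["moves"]}

```bash
mkdir -p pics; python3 - <<'E'
from rig import r
import cv2,numpy as np
s=r.sense();print(s)
for c in ("side","top"):
    f=r.grab_frame(c)
    cv2.imwrite(f"pics/{c}0.png",f["color"][:,:,::-1])
    print(c,{k:np.round(v,3) if k!='color' else 0 for k,v in f.items()})
    for t in ("timer_unit","dial_grip","switch_unit","paddle_top","torch_center","drain_coupling_center","motor_pulley_center"):
        print(t,[(np.round(d["at"],1),round(d["score"],2)) for d in r.spot_point(t,c)])
E
```

```text
{'clock': 0.0, 'qpos': array([-1.14737667e+00,  3.53645008e-01,  1.63411236e+00, -5.62513168e-06,
        1.15521607e+00, -2.39896742e-03]), 'qvel': array([-0.00074799,  0.00264579, -0.00067558, -0.00108903,  0.0004967 ,
       -0.00026544]), 'joint_efforts': array([ 1.32583547e-03, -6.05244255e+01, -3.42067480e+01,  2.96329936e-04,
        9.19102924e-03,  6.15573640e-06]), 'eef_pos': array([ 257.97300518, -568.76137588,  230.57296335]), 'tcp_rot': array([-3.14021186e+00,  1.83072262e-06,  4.25820902e-01]), 'contact_force': array([ 0.08043149,  0.31616513, -0.38731712]), 'wrist_torque': array([ 0.0162115 , -0.01218438, -0.01195762]), 'opening': 0.9979426984360279}
side {'color': 0, 'fx': np.float64(538.956), 'fy': np.float64(538.956), 'cx': np.float64(311.957), 'cy': np.float64(237.756), 'pose': array([[ 9.810000e-01,  4.400000e-02, -1.870000e-01,  2.673530e+02],
       [-1.900000e-01,  3.660000e-01, -9.110000e-01, -1.432343e+03],
       [ 2.800000e-02,  9.300000e-01,  3.680000e-01,  6.773320e+02],
       [ 0.000000e+00,  0.000000e+00,  0.000000e+00,  1.000000e+00]])}
timer_unit [(a
[... 621 characters left out ...]
.794710e+02],
       [-1.000000e+00,  2.100000e-02, -2.000000e-03, -1.347000e+00],
       [ 2.000000e-03,  1.650000e-01,  9.860000e-01,  1.251438e+03],
       [ 0.000000e+00,  0.000000e+00,  0.000000e+00,  1.000000e+00]])}
timer_unit [(array([398.8, 251.7]), 0.68)]
dial_grip [(array([403.1, 246.7]), 0.74)]
switch_unit [(array([249.7, 262.4]), 0.96), (array([309.6, 261.5]), 0.87), (array([164.8, 309. ]), 0.84), (array([463.1, 242. ]), 0.22)]
paddle_top [(array([311.1, 278.7]), 0.88), (array([149.1, 328.5]), 0.87), (array([245.5, 277.7]), 0.64)]
torch_center [(array([288.4, 177.2]), 0.64)]
drain_coupling_center [(array([331.2, 318.6]), 0.48)]
motor_pulley_center [(array([463.5, 242.1]), 0.81)]
```

View pics/top0.png

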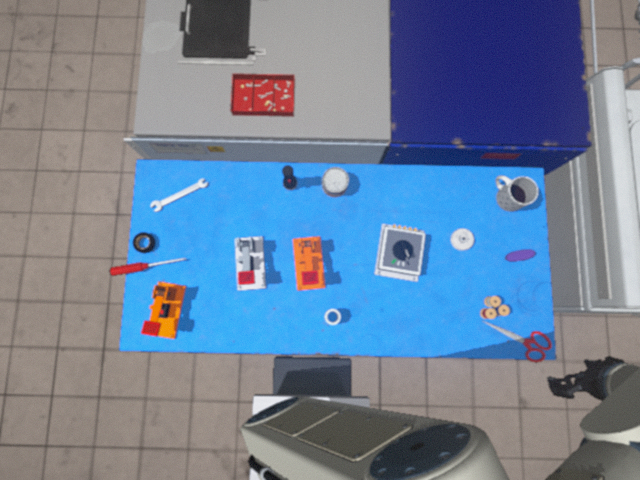

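View pics/side0.png

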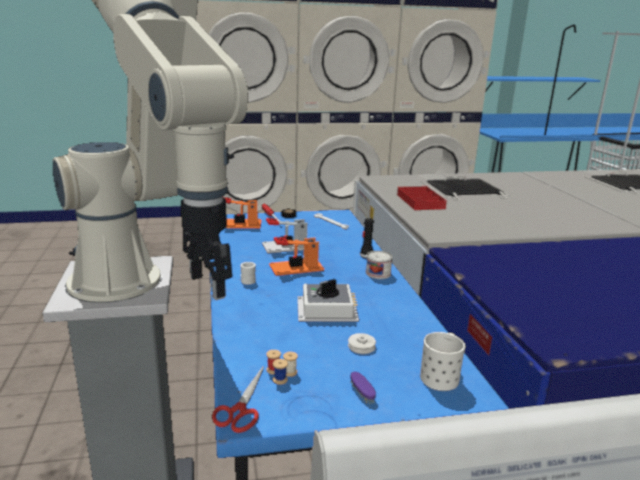

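The top view shows the aluminium switch at about (250,262) with its paddle at (245,278). Two orange look-alikes are at (310,262) and (165,309), the timer is at (400,252), and the pulley at (462,240). Next: triangulate and zoom in.

```bash
cat > h.py <<'E'
from rig import r
import cv2,numpy as np
def ray(f,uv):
    P=np.array(f["pose"],float); d=np.array([(uv[0]-f["cx"])/f["fx"],-(uv[1]-f["cy"])/f["fy"],-1.])
    return P[:3,3],P[:3,:3]@d
def onz(f,uv,z):
    o,d=ray(f,uv); return o+d*(z-o[2])/d[2]
def tri(f1,a,f2,b):
    o1,d1=ray(f1,a);o2,d2=ray(f2,b)
    s=np.linalg.lstsq(np.c_[d1,-d2],o2-o1,rcond=None)[0]
    p,q=o1+s[0]*d1,o2+s[1]*d2
    return (p+q)/2,np.linalg.norm(p-q)
def proj(f,X):
    P=np.array(f["pose"],float); c=P[:3,:3].T@(np.asarray(X,float)-P[:3,3])
    return np.array([f["cx"]+f["fx"]*c[0]/-c[2], f["cy"]-f["fy"]*c[1]/-c[2]])
def crop(f,u,v,w,h,k,name):
    im=f["color"][v:v+h,u:u+w,::-1]
    cv2.imwrite(name,cv2.resize(im,None,fx=k,fy=k,interpolation=cv2.INTER_CUBIC))
E
python3 - <<'E'
from h import *
T=r.grab_frame("top");S=r.grab_frame("side")
crop(T,225,215,90,90,6,"pics/t_sw.png")
crop(T,365,210,80,80,7,"pics/t_tim.png")
crop(S,215,195,150,130,5,"pics/s_crop.png")
print("grip top z68",onz(T,(403.1,246.7),68),"side",onz(S,(329.5,285.2),68))
print("timer top z0",onz(T,(398.8,251.7),0),onz(S,(322.8,309),0))
print("sw top z0",onz(T,(249.7,262.4),0),onz(S,(289.6,244.1),0))
print("pad top z96.6",onz(T,(245.5,277.7),96.6),[onz(S,p,96.6) for p in ((279.1,244.7),(269.7,218))])
print("torch",tri(T,(288.4,177.2),S,(367.1,235.4)),"coup",tri(T,(331.2,318.6),S,(249.1,273.7)))
m=r.outline_of("timer_unit","top")[0]["mask"]; print(m.sum(),cv2.minAreaRect(np.argwhere(m)[:,::-1].astype(np.float32)))
E
```

```text
grip top z68 [ 560.138666   -242.79337752   68.        ] side [ 559.04153498 -246.45410963   68.        ]
timer top z0 [ 555.64844095 -244.05894473    0.        ] [ 544.63204477 -244.62031382    0.        ]
sw top z0 [515.50068749 185.08853538   0.        ] [5.26695444e+02 1.99628300e+02 1.13686838e-13]
pad top z96.6 [464.23706558 179.93486424  96.6       ] [array([459.58077937, -33.93184508,  96.6       ]), array([459.8237758 , 192.97267202,  96.6       ])]
torch (array([751.73607256,  76.99841089,  67.95687913]), np.float64(1.714494413425401)) coup (array([367.09354353, -51.19973845,  19.86865108]), np.float64(10.779166555983018))
2303 ((400.3294982910156, 251.85836791992188), (45.00893020629883, 53.14398956298828), 8.746162414550781)
```

View pics/t_sw.png

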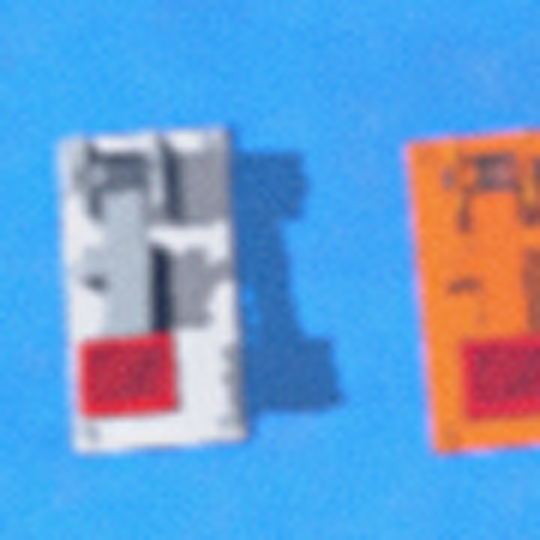

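View pics/t_tim.png

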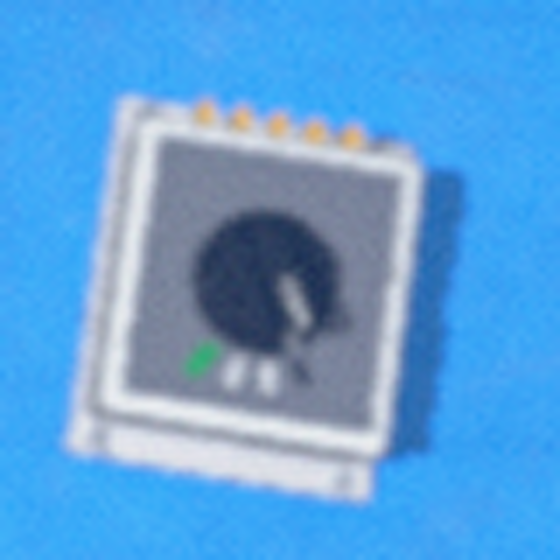

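View pics/s_crop.png

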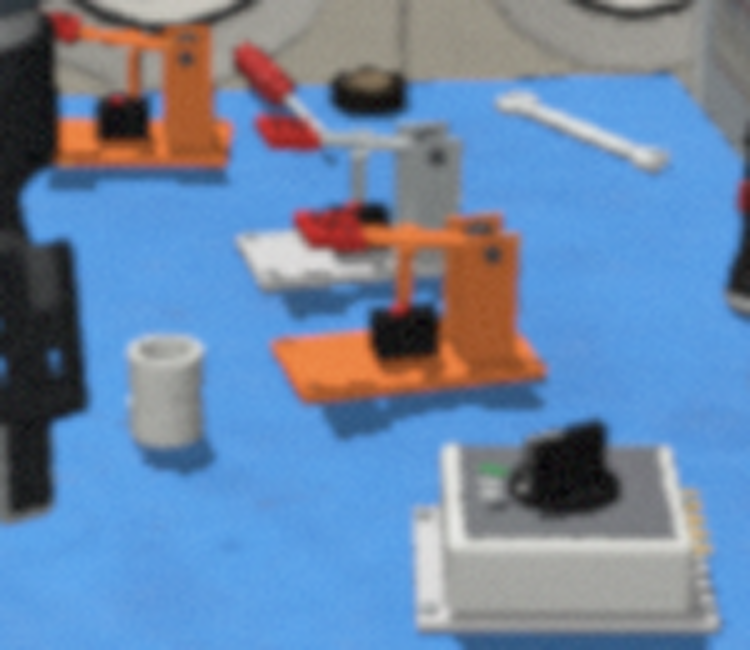

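```bash
python3 - <<'E'
from h import *
T=r.grab_frame("top");S=r.grab_frame("side")
c=lambda p,o,k:(o[0]+(p[0]+.5)/k-.5,o[1]+(p[1]+.5)/k-.5)
sw=[onz(T,c(p,(225,215),6),8)[:2] for p in ((62,140),(230,130),(246,440),(75,452))]
print("sw foot",np.round(sw,1),"centre",np.mean(sw,0)); sw=np.array(sw)
v=(sw[0]+sw[1]-sw[2]-sw[3])/2;print(np.linalg.norm(v),np.arctan2(v[1],v[0]))
pt=[onz(T,c(p,(225,215),6),96.6)[:2] for p in ((78,343),(172,333),(178,405),(83,413))]
print("paddle corners",np.round(pt,1),np.mean(pt,0))
print("side paddle centre",onz(S,c((287,131),(215,195),5),96.6))
h=np.array([onz(T,c(p,(365,210),7),47.5)[:2] for p in ((140,115),(424,155),(386,455),(101,405))])
print("housing",np.round(h,1),h.mean(0)); v=(h[0]+h[1]-h[2]-h[3])/2;w=(h[0]+h[3]-h[1]-h[2])/2
print(np.linalg.norm(v),np.arctan2(v[1],v[0]),np.linalg.norm(w),np.arctan2(w[1],w[0])-np.pi/2)
print("skirt centre",onz(T,c((267,281),(365,210),7),55))
print("side bar",onz(S,c((567,465),(215,195),5),68))
for n,X in (("m",0),):
  for o in r.outline_of("dial_grip","top")[:1]: print("dial outline",o["at"],onz(T,o["at"],60))
E
```

```text
sw foot [[584.6 229.7]
 [591.2 149.2]
 [443.1 135.7]
 [435.8 216. ]] centre [513.66678743 182.65598656]
149.1227611137995 0.091481858669659
paddle corners [[479.5 201.6]
 [484.8 160.4]
 [453.2 156.4]
 [448.8 197.9]] [466.57660832 179.05069721]
side paddle centre [463.91764875 165.8614032   96.6       ]
housing [[ 620.9 -195.7]
 [ 607.  -309.3]
 [ 486.6 -291.8]
 [ 503.9 -179.7]] [ 554.61572944 -244.10234118]
119.88871690022796 -0.14024300437407644 113.91493945251693 -0.1376585932566956
skirt centre [ 553.67483805 -244.27332325   55.        ]
side bar [ 552.38270356 -258.98871409   68.        ]
dial outline [403.6, 247.0] [ 560.55326131 -245.79290713   60.        ]
```

Call:
{"name": "drive_tool", "arguments": {
  "moves": [
    [1, [49.7, -59.5, 0], 19.2],
    [1, [49.7, -59.5, 0], 19.2],
    [1, [49.7, -59.5, 0], 19.2],
    [1, [49.7, -59.5, 0], 19.2],
    [1, [49.7, -59.5, 0], 19.2],
    [1, [49.7, -59.5, 0], 19.2],
    [1, [49.7, -59.5, 0], 19.2],
    [1, [49.7, -59.5, 0], 19.2],
    [1, [49.7, -59.5, 0], 19.2],
    [1, [49.7, -59.5, 0], 19.2],
    [1, [49.7, -59.5, 0], 19.2],
    [1, [49.7, -59.5, 0], 19.2]
  ],
  "grip_force": 60
}}

```text
clock: 2.6
eef_pos: [458.6, 155.9, 231.6]
tcp_rot: [-3.142, -0.001, 0.091]
contact_force: [1.0, -0.7, 1.1]
opening: -0.001
```

Call:
{"name": "drive_tool", "arguments": {
  "moves": [
    [1, [0.8, -2.15, 0], 0],
    [1, [0.8, -2.15, 5.0], 0],
    [1, [0.8, -2.15, 10.0], 0],
    [1, [0.8, -2.15, 10.6], 0],
    [1, [0.8, -2.15, 10.6], 0]
  ]
}}

```text
clock: 3.22
eef_pos: [465.3, 178.2, 126.5]
tcp_rot: [-3.141, -0.001, 0.091]
contact_force: [0.1, 0.5, 0.4]
opening: -0.001
```

```bash
python3 - <<'E'
from h import *
T=r.grab_frame("top");S=r.grab_frame("side")
print(r.sense()["eef_pos"],r.sense()["contact_force"])
crop(T,200,200,120,110,5,"pics/t1.png")
crop(S,205,145,160,130,5,"pics/s1.png")
E
```

```text
[466.15187317 178.45301602 127.5480842 ] [0.18896377 0.04053621 0.51270452]
```

View pics/s1.png

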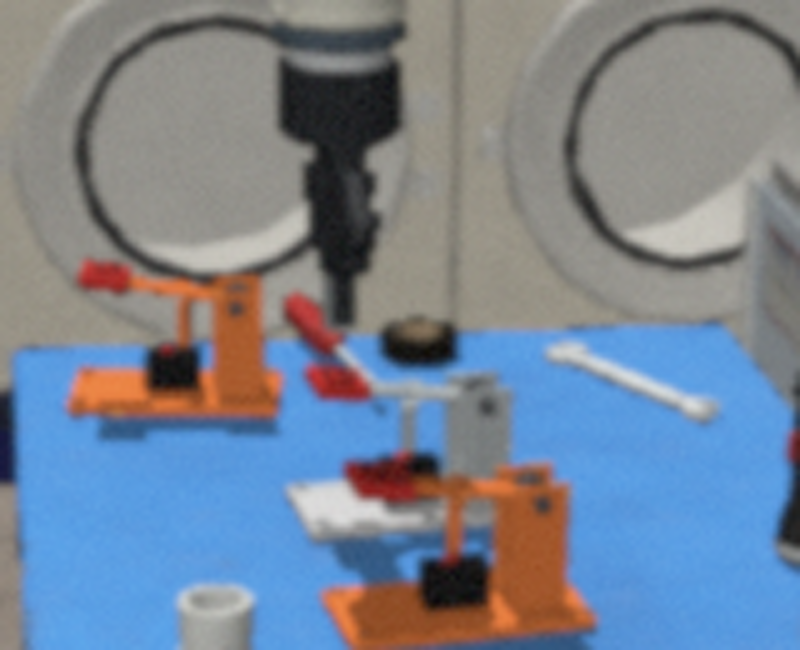

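View pics/t1.png

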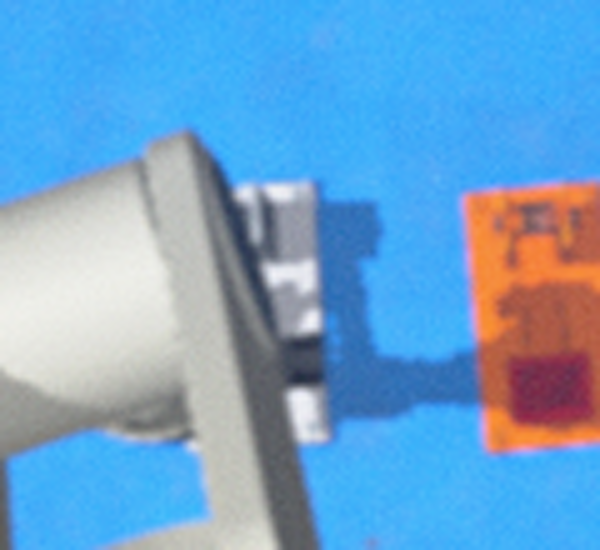

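Side view: the shut fingertips, at about (343,320) in the crop, hang right over the aluminium unit's paddle at (338,382). Now the press.

Call:
{"name": "drive_tool", "arguments": {
  "moves": [
    [1, [0, 0, 2.0], 0],
    [1, [0, 0, 3.0], 0],
    [1, [0, 0, 4.0], 0],
    [1, [0, 0, 5.0], 0],
    [1, [0, 0, 5.8], 0],
    [1, [0, 0, 6.3], 0],
    [1, [0, 0, 6.5], 0],
    [1, [0, 0, 6.6], 0]
  ]
}}

```text
clock: 4.32
eef_pos: [466.8, 178.6, 61.7]
tcp_rot: [-3.141, -0.005, 0.091]
contact_force: [-0.1, -0.6, 3.0]
opening: -0.003
```

Call:
{"name": "drive_tool", "arguments": {
  "moves": [
    [1, [0, 0, 0.1], 0],
    [1, [0, 0, 0.2], 0],
    [1, [0, 0, 0.2], 0]
  ]
}}

```text
clock: 4.7
eef_pos: [467.0, 178.7, 60.5]
tcp_rot: [-3.141, -0.005, 0.091]
contact_force: [-2.9, -1.6, 12.7]
opening: -0.002
```

Call:
{"name": "drive_tool", "arguments": {
  "moves": [
    [1, [0, 0, 0.1], 0],
    [1, [0, 0, 0.1], 0],
    [1, [0, 0, -2.0], 0],
    [1, [0, 0, -6.0], 0],
    [1, [0, 0, -12.0], 0],
    [1, [0, 0, -15.0], 0],
    [1, [0, 0, -15.0], 0]
  ]
}}

```text
clock: 5.58
eef_pos: [467.7, 179.0, 212.9]
tcp_rot: [-3.139, -0.01, 0.091]
contact_force: [-0.5, 0.3, 0.2]
opening: -0.001
```

```bash
python3 - <<'E'
from h import *
S=r.grab_frame("side")
s=r.sense();print(s["eef_pos"],s["contact_force"],s["clock"])
crop(S,205,145,160,130,5,"pics/s2.png")
E
```

```text
[466.58738202 178.58229706 211.13457954] [-0.43803029  1.1467052  -0.26885705] 5.625
```

View pics/s2.png

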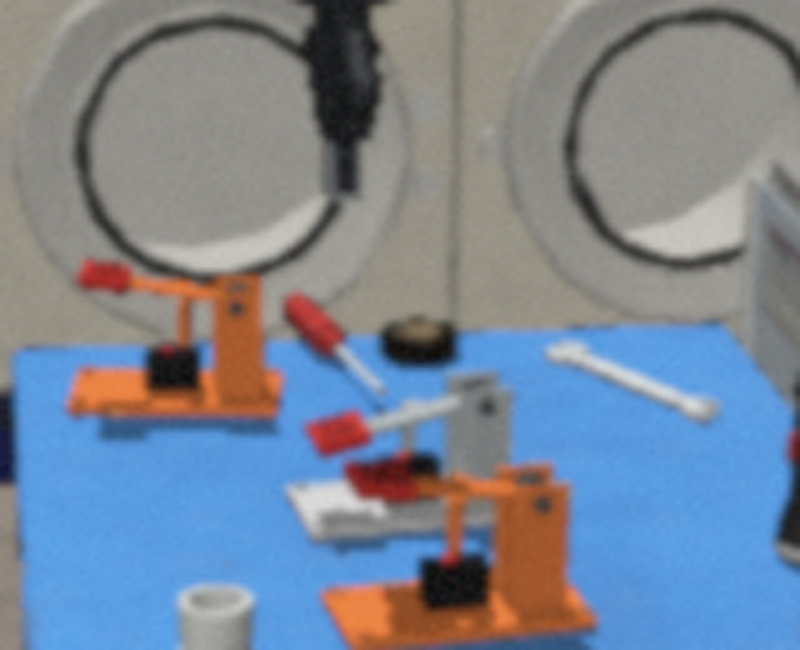

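The paddle now rests at (338,432), down from (338,382), and nothing is touching it: it is latched. On to the dial.

Call:
{"name": "drive_tool", "arguments": {
  "moves": [
    [0, [4.87, 42.9, 0], -16.8],
    [0, [4.87, 42.9, 0], -16.8],
    [0, [4.87, 42.9, 0], -16.8],
    [0, [4.87, 42.9, 0], -16.8],
    [0, [4.87, 42.9, 0], -16.8],
    [0, [4.87, 42.9, 0], -16.8],
    [0, [4.87, 42.9, 0], -16.8],
    [0, [4.87, 42.9, 0], -16.8],
    [0, [4.87, 42.9, 0], -16.8],
    [0, [4.87, 42.9, 0], -16.8]
  ]
}}

```text
clock: 6.88
eef_pos: [553.5, -242.8, 209.9]
tcp_rot: [-3.141, -0.006, 0.385]
contact_force: [0.7, 0.6, -0.6]
opening: 0.997
```

```bash
python3 - <<'E'
from h import *
S=r.grab_frame("side");T=r.grab_frame("top")
s=r.sense();print(s["eef_pos"],s["tcp_rot"],s["clock"],s["opening"])
crop(S,205,160,190,160,4,"pics/s3.png")
crop(T,200,200,260,120,3,"pics/t3.png")
E
```

```text
[ 553.9456584  -242.8838095   210.56704302] [-3.14156576 -0.00686864  0.38575605] 6.975 0.9966011234091585
```

View pics/s3.png

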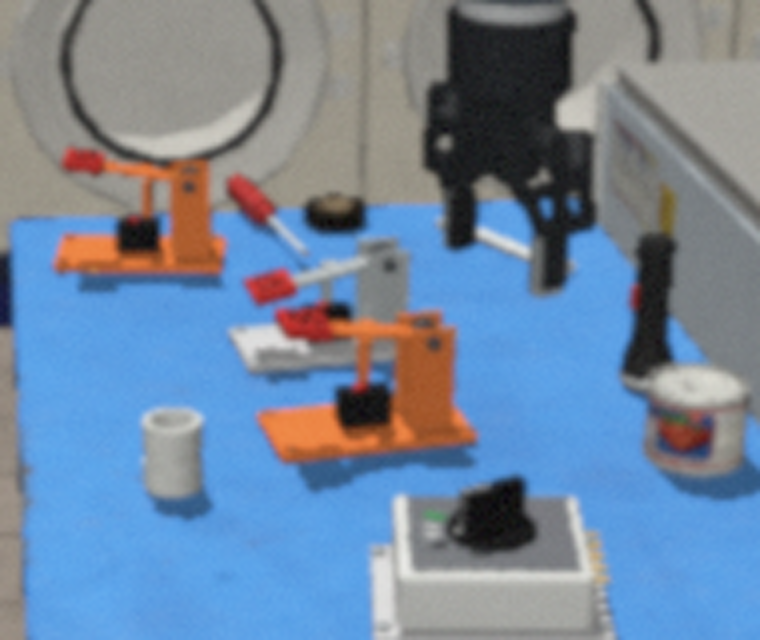

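View pics/t3.png

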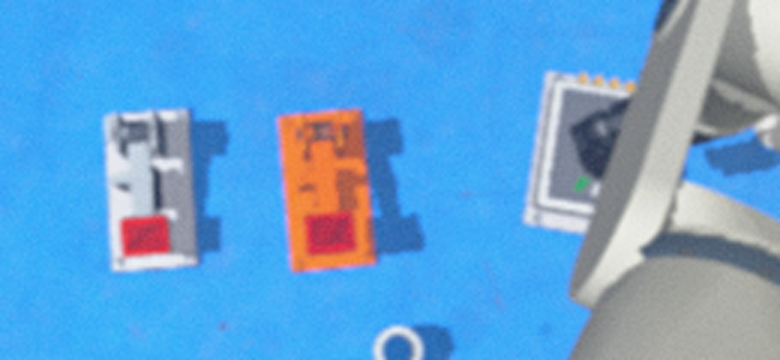

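Both views show the aluminium switch's lever still down. The open fingers are above the dial, so I descend and grip.

Call:
{"name": "drive_tool", "arguments": {
  "moves": [
    [0, [0, 0.15, 5.0], 0],
    [0, [0, 0.15, 10.0], 0],
    [0, [0, 0.15, 13.0], 0],
    [0, [0, 0.15, 14.5], 0],
    [0, [0, 0.15, 15.0], 0],
    [0, [0, 0.15, 15.0], 0]
  ]
}}

```text
clock: 7.72
eef_pos: [556.1, -243.9, 61.4]
tcp_rot: [3.141, -0.008, 0.386]
contact_force: [-0.5, -0.5, 0.2]
opening: 1.003
```

```bash
python3 - <<'E'
from h import *
S=r.grab_frame("side")
s=r.sense();print(s["eef_pos"],s["contact_force"],s["tcp_rot"],s["clock"],s["opening"])
crop(S,270,200,120,130,5,"pics/s4.png")
E
```

```text
[ 556.2769234  -244.08054386   61.76890529] [ 0.50253107 -1.06130489  0.74296216] [ 3.14032106 -0.00814766  0.38594312] 7.775 1.0017590785985886
```

View pics/s4.png

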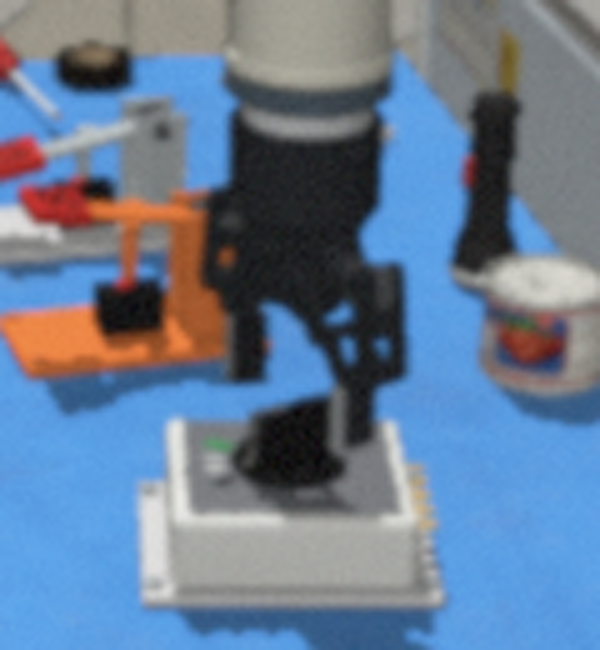

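The fingers straddle the bar, which is between the pads. Closing.

Call:
{"name": "drive_tool", "arguments": {
  "moves": [
    [0.5, [-0.15, -0.05, 0.2], 0],
    [1, [-0.15, -0.05, 0.2], 0],
    [1, [-0.15, -0.05, 0.2], 0],
    [1, [-0.15, -0.05, 0.2], 0],
    [1, [-0.15, -0.05, 0.2], 0],
    [1, [-0.15, -0.05, 0.2], 0]
  ],
  "grip_force": 60
}}

```text
clock: 8.52
eef_pos: [554.8, -244.3, 60.0]
tcp_rot: [3.14, -0.008, 0.386]
contact_force: [-1.8, 0.0, 5.6]
opening: 0.113
```

```bash
python3 - <<'E'
from h import *
s=r.sense();print(s["eef_pos"],s["contact_force"],s["wrist_torque"],s["tcp_rot"],s["clock"],s["opening"])
E
```

```text
[ 554.7661821  -244.253645     60.01169011] [-1.83464536  0.01594305  5.5590972 ] [-0.02144747  0.25325446 -0.18923143] [ 3.14021995 -0.00825053  0.38567446] 8.525 0.11254452710734321
```

Call:
{"name": "drive_tool", "arguments": {
  "moves": [
    [1, [0, 0, 0], 6],
    [1, [0, 0, 0], 12],
    [1, [0, 0, 0], 18],
    [1, [0, 0, 0], 24],
    [1, [0, 0, 0], 30],
    [1, [0, 0, 0], 36],
    [1, [0, 0, 0], 42],
    [1, [0, 0, 0], 48],
    [1, [0, 0, 0], 54],
    [1, [0, 0, 0], 58],
    [1, [0, 0, 0], 60],
    [1, [0, 0, 0], 60]
  ]
}}

```text
clock: 10.02
eef_pos: [554.6, -245.9, 60.0]
tcp_rot: [-3.137, -0.007, -0.661]
contact_force: [-3.4, -8.4, 1.2]
opening: 0.11
```

```bash
python3 - <<'E'
from h import *
s=r.sense();print(s["eef_pos"],s["contact_force"],s["wrist_torque"],s["tcp_rot"],s["clock"],s["opening"],s["qpos"])
S=r.grab_frame("side");T=r.grab_frame("top")
crop(S,280,235,100,90,7,"pics/s5.png")
crop(T,225,205,230,90,3,"pics/t5.png")
E
```

```text
[ 554.56232718 -245.895055     60.0194804 ] [-3.39778929 -8.43479409  1.221761  ] [-1.57420883  0.54492769  0.02169498] [-3.13710211 -0.00675423 -0.66092744] 10.025 0.11049456633450214 [-0.4213868   0.52646898  1.80284037  0.00382998  0.8046602   1.80767678]
```

View pics/s5.png

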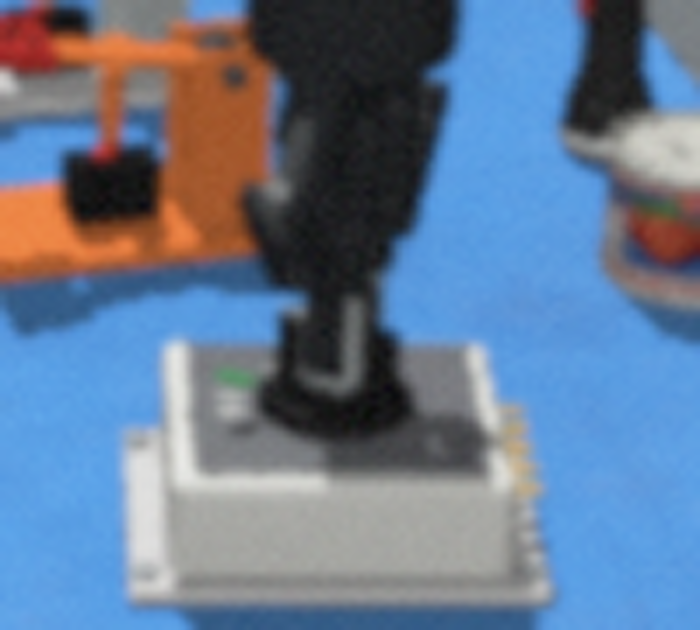

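View pics/t5.png

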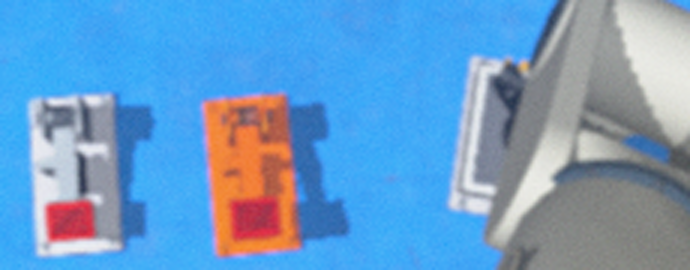

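The gripper holds the bar, which now points at the green mark, and the lever is still down. I want a sharper value for the unit's yaw, so I know the dial angle.

```bash
python3 - <<'E'
from h import *
from scipy.optimize import least_squares
T=r.grab_frame("top")   # calibration only
im=cv2.imread("pics/top0.png").astype(np.float32)
sat=im[:,:,0]-im[:,:,2]   # blue minus red: high on table, ~0 on unit
k=6
def contour_fit(x0,y0,w,h):
    p=cv2.GaussianBlur(cv2.resize(sat[y0:y0+h,x0:x0+w],None,fx=k,fy=k,interpolation=cv2.INTER_CUBIC),(0,0),3)
    m=(p<90).astype(np.uint8)
    cs=max(cv2.findContours(m,cv2.RETR_EXTERNAL,cv2.CHAIN_APPROX_NONE)[0],key=cv2.contourArea)[:,0]
    v=cv2.cvtColor(np.clip(p,0,255).astype(np.uint8),cv2.COLOR_GRAY2BGR);cv2.drawContours(v,[cs[:,None]],-1,(0,0,255),1)
    cv2.imwrite("pics/cont.png",v)
    return (cs+.5)/k-.5+[x0,y0]
C=contour_fit(365,210,80,80)
# foot left edge (z 6..0), near edge, right edges: model silhouettes of foot+housing
def sil(x,y,a):
    R=np.array([[np.cos(a),-np.sin(a)],[np.sin(a),np.cos(a)]])
    pts=[]
    for L,W,zs in ((150,124,(0,6)),(122,116,(6,47.5))):
        for sx in(1,-1):
            for sy in (1,-1):
                for z in zs:
                    q=R@[sx*L/2,sy*W/2]+[x,y]; pts.append(proj(T,[q[0],q[1],z]))
    return cv2.convexHull(np.float32(pts))
def res(p):
    hull=sil(*p); return np.array([cv2.pointPolygonTest(hull,(float(c[0]),float(c[1])),True) for c in C])
for p0 in ([554,-244,-.14],[553,-246,-.17],[556,-243,-.11]):
    s=least_squares(res,p0,loss="soft_l1",f_scale=.4,diff_step=1e-4,x_scale=[1,1,.01]);print(s.x,s.cost,np.abs(s.fun).mean())
E
```

```text
[ 5.54755493e+02 -2.44855559e+02 -1.51721431e-01] 60.32409794774393 0.26571221494139924
[ 5.54758345e+02 -2.44855953e+02 -1.51753877e-01] 60.323883737232954 0.2658388556769232
[ 5.54759204e+02 -2.44853822e+02 -1.51758115e-01] 60.3237560444645 0.2659351869168532
```

View pics/cont.png

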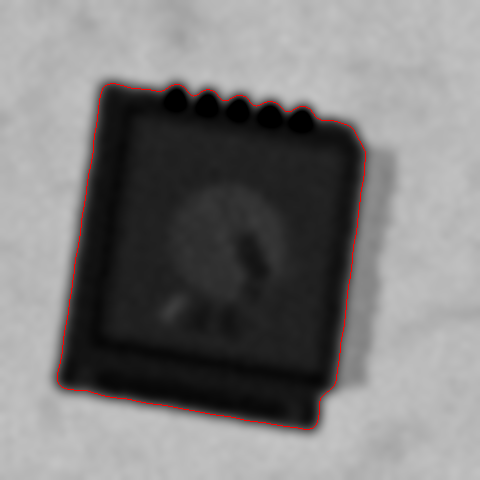

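Call:
{"name": "drive_tool", "arguments": {
  "moves": [
    [1, [0, 0.05, 0], 1],
    [1, [0, 0.1, 0], 2],
    [1, [0, 0.1, 0], 2],
    [1, [0, 0.1, 0], 2]
  ]
}}

```text
clock: 10.68
eef_pos: [554.4, -246.2, 60.0]
tcp_rot: [-3.136, -0.007, -0.695]
contact_force: [2.7, 4.5, 2.4]
opening: 0.115
```

```bash
python3 - <<'E'
from h import *
s=r.sense();print(s["eef_pos"],s["contact_force"],s["wrist_torque"],s["tcp_rot"],s["clock"],s["opening"])
S=r.grab_frame("side");T=r.grab_frame("top")
crop(S,240,190,130,110,6,"pics/s6.png")
print([(np.round(d["at"],1),round(d["score"],2)) for d in r.spot_point("paddle_top","side")])
print([(np.round(d["at"],1),round(d["score"],2)) for d in r.spot_point("paddle_top","top")])
a=np.array([.9959,.0909]);o=np.array([514,182.7])
for z,x in((96.6,-47.5),(62,-49.1)): q=o+a*x;print(z,proj(S,[*q,z]),proj(T,[*q,z]))
# bar yaw with the tool's grip: where mark & bar should project at dial 1.05
E
```

```text
[ 554.42091985 -246.20533139   60.04159076] [2.66155311 4.49379947 2.37630257] [ 0.64727552 -0.42712802  0.06898359] [-3.13613159 -0.00686479 -0.69532083] 10.675 0.11505715393984968
[(array([226.9, 199.6]), 0.6), (array([279.2, 242.1]), 0.55), (array([270.7, 229.6]), 0.5), (array([327.6, 284.3]), 0.25)]
[(array([310. , 280.1]), 0.85), (array([246.4, 279.2]), 0.7), (array([148.6, 326.5]), 0.56)]
96.6 [272.38765401 219.44206903] [246.13165824 276.7804635 ]
62 [271.88582261 229.6280232 ] [248.09391947 278.3726516 ]
```

View pics/s6.png

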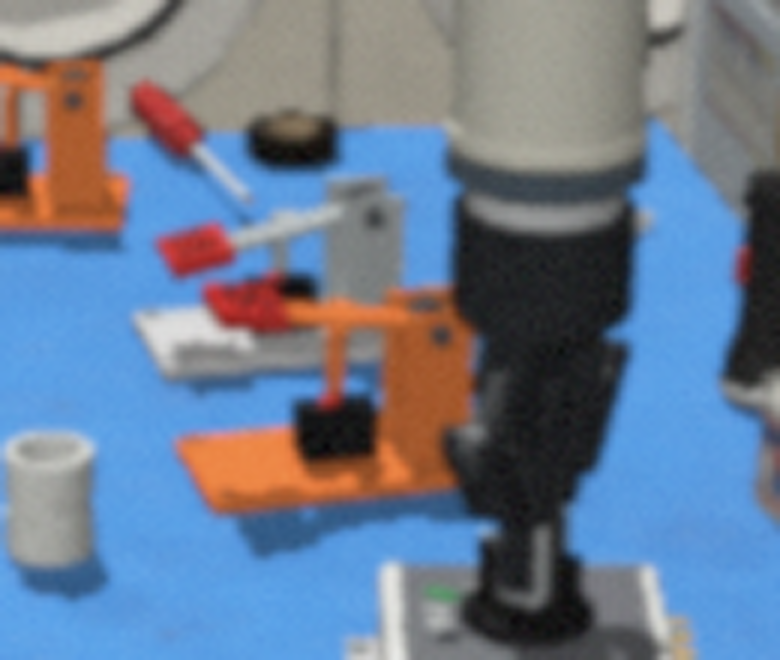

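The paddle appears at (271,230) in the side view, where the latched height of 62 mm projects. Yaw -0.695 puts the dial at about 1.07, and the measured 0.07 N m is about the expected holding torque. Handing in.

```bash
python3 - <<'E'
from rig import r
print(r.sense()["tcp_rot"]); r.sign_off()
E
```

```text
[-3.1361373  -0.00685985 -0.69532231]
the job is handed in; nothing more can be done
```

I pressed the red paddle of the aluminium door switch until its catch held, then let go. After that I pinched the dial's bar, turned it clockwise about 62° and handed in still gripping it at 60 N, at about 10.7 s on the robot's clock.

- **Lever:** In the side view the paddle stays down on its own at (271, 230). The latched height of 62 mm projects to (272, 230) and rest to (272, 219). In the top view the network's point was about 2 px off either prediction, too coarse to tell the two apart.
- **Dial:** The gripper's yaw was -0.695. With the unit's fitted yaw of about -0.152 that gives a dial angle of about 1.07, against 1.05 for the third click. A coarser estimate of the unit's yaw (-0.14) gives about 1.08. This angle comes from the gripper's yaw, because the gripper and arm hid the pointer.
- **Holding torque:** The wrist read about 0.07 N m, near the expected 0.085 N m. A small sideways force of about 5 N was left.
- **Bystanders:** The tool touched only the paddle and the dial. The torch and coupling look unmoved in the later pictures. I did not look at the pulley again.

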